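# Clamp the uneven stud and rock the angle gauge onto its index

## Task

Slide the near jaw of the bench caliper up to the uneven stud until it has pushed the stud against the sprung far jaw and pressed that about halfway back or more, and leave it shut like that. Then pick up the pendulum angle gauge, set its foot on the ridge of the clamped stud without tipping it forward or back, and rock it sideways until the swinging pointer settles on the index tab. Finish while still gripping the gauge there, its foot bearing on the stud alone, and leave the other things on the bench where they are.

Things in the scene. Friction and masses are not known exactly. Their poses are not given: they have to be found in the camera images.
- caliper: Bench caliper fixed to the bench: a dark steel beam 235 x 56 x 12 mm lying along its x axis, with a sprung far jaw and a sliding near jaw. Origin on the bench under the clamping area; the beam runs from x = -182 to +53 mm, its top is 12 mm above the bench. +x points from near jaw to far jaw, roughly away from the robot (turned up to 0.3 rad).
- far_face (a point): Foot of the clamping face of the far jaw, a sprung steel block 20 x 56 x 25 mm on the beam, at rest 30 mm along +x from the caliper's origin and 12 mm above the bench; top 37 mm above the bench.
- far_jaw (a joint): Give of the sprung far jaw in m along the caliper's +x: 0 at rest, stop at 0.006; 1 N per mm, so it shows the clamping force: 3 N at 0.003, 6 N at the stop.
- near_jaw (a joint): Travel of the sliding near jaw in m along the caliper's +x, 0 = fully open (its face 80 mm behind the caliper's origin), 0.066 = shut on the stud with the stud just touching the far jaw, 0.072 with the far jaw's spring pressed to its stop. It drags with about 5 N, stays where it is left, and the stud adds about 2 to 6 N while it is being pushed.
- jaw_face (a point): Centre of the near jaw's clamping face (block 22 mm deep, 56 mm wide, top 37 mm above the bench), 25 mm above the bench.
- jaw_grip (a point): Grip point on the upright tab behind the near jaw, 32 mm behind the jaw's face and 60 mm above the bench. The tab is 20 mm deep (x), 24 mm wide (y) and its top is 74 mm above the bench; it can be pinched across its width from above or pushed from behind.
- stud: Uneven stud: loose cast aluminium block 44 (x) x 50 (y) x 40 mm high, about 0.4 kg, standing on the caliper beam, 5 to 14 mm short of the far jaw at first. Origin under its centre; axes about those of the caliper. On top a rounded ridge of radius 14 mm and 40 mm long runs along x, 5 mm to the +y side, its crest 54 mm above the origin; a lower round bump (crest 47 mm up) stands 15 mm to the -y side.
- ridge (a point): Middle of the ridge's axis, in the stud at 40 mm above its underside; the crest is 14 mm higher.
- gauge: Pendulum angle gauge, about 0.35 kg, standing on the bench. Origin under the centre of its flat foot (36 x 60 x 12 mm). White dial plate 124 mm wide (y), 6 mm thick, from 10 to 118 mm up, facing +x (roughly away from the robot, turned up to 0.5 rad). Dark grip block on top 24 (x) x 30 (y) mm, from 116 to 162 mm up. Pointer and index pivot together 110 mm up, in front of the dial.
- gauge_grip (a point): Grip point in the gauge's grip block, 142 mm above the foot's underside, 3 mm behind the origin; the block is 30 mm wide across y there.
- pointer (a joint): Swing of the free pendulum pointer (74 mm needle with a round bob) about the gauge's x axis, rad; it always hangs plumb, so it reads 0 with the gauge upright and rises to +a when the gauge's top leans by a towards the gauge's +y side (left as seen by the robot). It swings at about 2 Hz and settles in about 2 s.
- index (a joint): Setting of the index tab (a stubby stepped tab 13 mm wide at the rim below the pointer's tip) in the same sense as the pointer, rad. It is stiff and stays as set, between 0.18 and 0.40; the pointer is on the mark when both joints read the same.
- pointer_tip (a point): Pointer tip, 78 mm from the pivot.
- index_tip (a point): The spot on the index tab at which the pointer's tip should come to rest, 78 mm from the pivot.
- hammer: Bystander: a wood-handled hammer, 260 mm long; leave alone. Origin under it.
- screwdriver: Bystander: a screwdriver 170 mm long, lying between the two work places; leave alone. Origin under it.
- wax_jar: Bystander: a low jar, 52 mm wide, 55 mm high; leave alone. Origin under it.
- thread_spool: Bystander: a bare wooden spool, 48 mm wide, 40 mm high; leave alone. Origin under it.
- wrench: Bystander: an open wrench 160 mm long; leave alone. Origin under it.
- shoe_last_weight: Bystander: a knobbed brass weight, 60 mm wide, 45 mm high; leave alone. Origin under it.
Mind the look-alikes: they are no part of the job. What is meant by the gauge is not orange, and is the smaller of those in its own colour.

How it is judged:
By the outcome, as a careful person would: the job done as asked, in the order asked, and still so for the second after the job is handed in, while the arm keeps its last pose, push and grip.
It also fails if it takes over 66 s, if anything falls off the work surface, if the arm or the gripper's body presses on something with over 40 N, if the wrist force passes 120 N, or if a joint passes its speed limit or range.

## Robot

A 7-joint arm with a two-finger parallel gripper is mounted at the origin on the work surface. World frame = base frame: x ahead of the robot, y to its left, z up, the work surface at z = 0. Lengths are in m, angles in rad, forces in N, time in s.
With the tool pointing down it reaches from about 0.425 to 0.875 m from the base axis. Payload 4.7 kg.
Tool frame: the origin (TCP) lies where the fingers leave the gripper's body, on its centre line; the fingertips stand 70 mm ahead of it and the grasp point (between the pads) lies 51 mm ahead of it; z points along the fingers, y is the line along which they close (so a half turn about z gives the same grasp; the last joint's range is limited). The gripper opens to 87 mm and grips with 3 to 60 N. Pads are 19 mm wide; open, the fingers measure 117 mm over their backs; the gripper's body (75 mm by 190 mm) begins 51 mm behind the grasp point.
Start: joints at [-1.15, 0.321, -0.07, 1.45, 0.023, 1.371, -0.057], TCP at [0.257, 0.597, 0.292] pointing down, gripper open.
Joint ranges: [-2.86, 2.86], [-0.3, 2.09], [-1.38, 1.24], [0.06, 2.45], [-1.56, 4.7], [0.09, 2.05], [-2.69, 2.69]. Speed limits (rad/s): [2.57, 2.57, 3.14, 3.14, 3.14, 3.14, 3.14].

## Interface

Orientations are given as a rotation vector (axis times angle).
In Python, from bench import ctrl gives the robot as it stands.
- The arm moves only by the tool play_rows, never from a script. Its argument "increments" is a list that holds one entry, the list of rows, each a list of 7 numbers: the shift along the tool's x, y, z as a fraction of full scale, then the turn, a rotation vector about the tool's x, y, z as a fraction of full scale, then the gripper command: -1 is shut, 1 is fully open, values between are in proportion. A call has 1 to 8 rows; each row is the pose to reach, as a shift and turn from the pose commanded when the call began, along the tool's axes at that moment; what a row does not reach only later rows make up. Full scale, the value 1, is 0.1 m for a shift and 90 degrees for a turn. A row lasts 1/10 s, in which the tool goes at most 50 mm and 8.59 degrees, less where a joint would pass 70% of its speed; a pose out of reach is approached as far as the arm can. A call with a number of a shift or a turn outside -1 to 1 is refused whole. A call with a gripper value outside its range is refused whole. The fingers move at their own pace and stop on an object; "squeeze" is the grip in N (left out, the last holds). Time passes only in rows, so rows that repeat a pose let the fingers close. It gives the time, the measured TCP pose, the force, the opening and the grip force at its end, in the units of the state.
- ctrl.get_state(): the state, without advancing time (a new reading comes with each control period).
- ctrl.get_image(name): name is "scene" or "top"; returns the picture (420x560x3 uint8, red, green, blue); there is no depth.
- ctrl.get_calibration(name): a dict with "vertical_fov" (degrees; the focal length in pixels is half the picture's height over the tangent of half this angle, whatever the lens; pixels are square), "cx", "cy" (the principal point, pixels), "R" (3x3) and "t" (3): a world point X has camera coordinates R X + t. Camera axes: x right, y down, z forward; pixel columns grow to the right and rows downward; lengths in m; the calibration is good to about 2 mm. A picture is of the moment at which its call begins. get_calibration takes no time and is no camera call.
- ctrl.close_job(): hands the job in; it is judged then, once.
The state is a dict: "time": time; "joint_positions": joint angles; "qd": joint speeds; "joint_torque": joint torques, N m; "position": TCP position; "tool_rot": TCP orientation; "ft_force": force on the tool from outside, world axes, zero at the start; "torque": the same for the moment, N m; "grip_width": opening from 0.0 (shut) to 1.0 (fully open); "grip_force": force on a finger pad.
Only numpy, scipy, OpenCV 4.12 (cv2) and the standard library are available. Lean on these libraries where they do the work, as an engineer would, in place of code of your own. Each camera call takes 0.05 s, during which the arm holds its last target. There are 200 camera calls.

## Working session

There is one attempt and no reset: what is moved stays moved. The work goes in short steps, Python scripts to look and compute and a tool call to move; the robot and the scene stay as the last step left them, time stands still between calls to the robot, and variables do not carry over. Pictures are saved under pics/ and viewed, at most 10 in all, crops included, and the job is handed in when it is done.

Besides the shell and the picture viewer there is one more tool, called after ">>>" as name(argument=value, ...), one argument or row to a line, values as JSON. play_rows: Moves the arm, as the interface text tells. Shift numbers are shares of 0.1 m and turn numbers shares of 90 degrees, none past 1 either way. Its arguments: {"type":"object","properties":{"increments":{"type":"array"},"squeeze":{"type":"number"}},"required":["increments"]}

```bash
mkdir -p pics; ls
python3 - <<'E'
from bench import ctrl
import cv2
print(ctrl.get_state())
for n in("scene","top"):
    print(n,ctrl.get_calibration(n)); cv2.imwrite(f"pics/{n}0.png",ctrl.get_image(n)[:,:,::-1])
E
```

```text
pics
{'time': 0.0, 'joint_positions': array([-1.14993793,  0.3218107 , -0.07006238,  1.45166064,  0.02262309,
        1.37079272, -0.05688702]), 'qd': array([-0.00131013,  0.00135609,  0.00215799,  0.00022887,  0.00030134,
       -0.00030111, -0.00018488]), 'joint_torque': array([-4.12465515e-04, -4.91285741e+01, -4.03520074e-01, -3.12522054e+01,
       -6.37146877e-02,  4.38310322e-02,  1.78518139e-04]), 'position': array([0.25705652, 0.59655977, 0.29117642]), 'tool_rot': array([-6.34446200e-01, -3.07660052e+00,  2.93348288e-03]), 'ft_force': array([ 0.89825634, -0.63549467, -0.2018714 ]), 'torque': array([-0.03210459,  0.0542031 ,  0.02574583]), 'grip_force': 0.0, 'grip_width': 0.9988120615434776}
scene {'vertical_fov': 47.59939155141496, 'cx': 290.0695165640396, 'cy': 207.89534596553094, 'R': array([[ 0.88490786,  0.46517063, -0.02354497],
       [ 0.28379452, -0.5785748 , -0.76466455],
       [-0.36932201,  0.66997574, -0.64399826]]), 't': array([-0.53663236, -0.10798943,  1.65805147])}
top {'vertical_fov': 55.078938679939256, 'cx': 276.93412052037024, 'cy': 206.03369330827147, 'R': array([[-0.00751347, -0.99979994, -0.01853716],
       [-0.98902854,  0.01016497, -0.14737446],
       [ 0.1475334 ,  0.01722649, -0.98890704]]), 't': array([0.01470354, 0.61485843, 1.06274597])}
```

View pics/scene0.png

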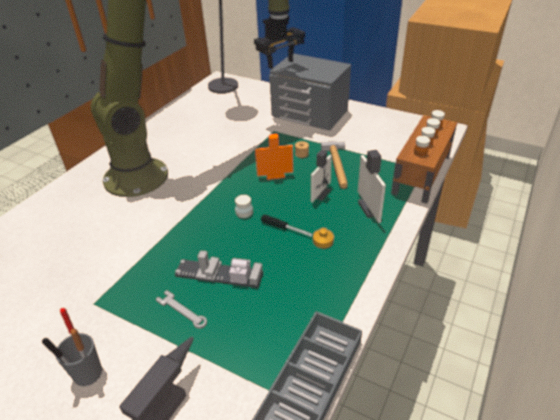

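View pics/top0.png

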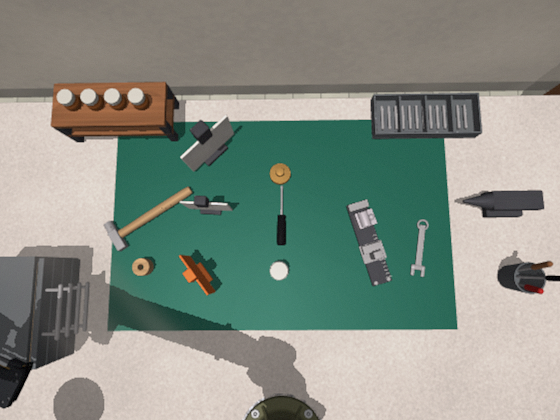

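Scene view: caliper at about (220,270), white gauges at (320,180) and a bigger one at (370,185), orange one at (275,160). Top view: caliper (369,243), small gauge (207,205), big gauge (207,142). I'll enlarge the caliper and the small gauge.

```bash
cat > h.py <<'E'
import numpy as np, cv2
from bench import ctrl
from scipy.spatial.transform import Rotation as Ro
def cal(n):
    c=ctrl.get_calibration(n); f=210/np.tan(np.radians(c['vertical_fov']/2)); return c,f
def ray(n,u,v):
    c,f=cal(n); R=np.array(c['R']); d=R.T@np.array([(u-c['cx'])/f,(v-c['cy'])/f,1]); return -R.T@c['t'],d/np.linalg.norm(d)
def onz(n,u,v,z):
    o,d=ray(n,u,v); return o+d*(z-o[2])/d[2]
def proj(n,X):
    c,f=cal(n); p=np.array(c['R'])@X+c['t']; return np.array([c['cx']+f*p[0]/p[2],c['cy']+f*p[1]/p[2]])
def tri(a,b):
    (o1,d1),(o2,d2)=ray("scene",*a),ray("top",*b)
    s=np.linalg.lstsq(np.c_[d1,-d2],o2-o1,rcond=None)[0]
    p,q=o1+s[0]*d1,o2+s[1]*d2; return (p+q)/2,np.linalg.norm(p-q)
def crop(im,x,y,w,h,k):
    return cv2.resize(im[y:y+h,x:x+w],None,fx=k,fy=k,interpolation=cv2.INTER_CUBIC)
E
python3 - <<'E'
from h import *
s,t=cv2.imread("pics/scene0.png"),cv2.imread("pics/top0.png")
a=np.vstack([np.hstack([crop(t,335,190,60,105,5)[:525],crop(s,170,240,100,55,5)[:275].repeat(1,0) if 0 else cv2.copyMakeBorder(crop(s,170,240,100,55,5),0,250,0,0,cv2.BORDER_CONSTANT)])])
b=cv2.copyMakeBorder(crop(t,170,185,75,40,4),0,0,0,0,cv2.BORDER_CONSTANT)
c=crop(s,295,140,50,70,5)[:, :200] if 0 else crop(s,300,140,40,62,4)
a[280:280+160,300:600]=b; a[276:276+248,610:610+160]=c
cv2.imwrite("pics/c0.png",a)
print(onz("top",120,122,0),onz("top",446,121,0),onz("scene",271,133,0),onz("scene",277,386,0))
print([ -np.array(cal(n)[0]['R']).T@cal(n)[0]['t'] for n in("scene","top")])
E
```

```text
[0.87990391 0.47609733 0.        ] [ 0.8691195  -0.48836299  0.        ] [0.28180404 0.45736437 0.        ] [ 0.8170575  -0.46243827  0.        ]
[array([ 1.11787191, -0.92370862,  0.97257158]), array([ 0.45143248, -0.00985681,  1.14184396])]
```

View pics/c0.png

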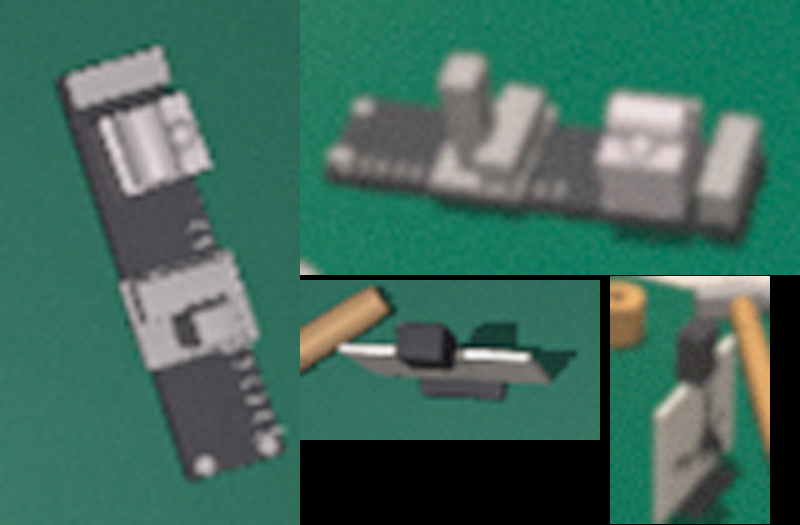

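Top crop: far jaw top at about (100–170,50–108), stud with its ridge, near jaw at (190,310), beam near end at (190–285,465). The small gauge stands with its grip block at crop (425,345) in the top view; in the scene crop its dial face shows the pointer hanging and the tab at its lower left. Now to compute.

Run:
```python
from h import *
np.set_printoptions(precision=4,suppress=True)
T=lambda x,y:(335+x/5-.4,190+y/5-.4)
S=lambda x,y:(170+(x-300)/5-.4,240+y/5-.4)
nl,nr=onz("top",*T(190,478),.012),onz("top",*T(286,453),.012)
fl=onz("top",*T(62,88),.012)
print("beam",nl,nr,fl,"w",np.linalg.norm(nl-nr),"yaw",np.arctan2(*(fl-nl)[1::-1]),np.arctan2(*(nl-nr)[[0,1]]*[-1,1]))
e1,e2=onz("top",*T(75,110),.037),onz("top",*T(170,82),.037)
g1,g2=onz("top",*T(65,78),.037),onz("top",*T(162,46),.037)
print("farjaw",e1,e2,g1,g2,np.linalg.norm(e1-e2),np.linalg.norm(e1-g1))
print("tabtop scene",onz("scene",*S(466,64),.074))
print("farjaw scene", onz("scene",*S(742,122),.037), "jaw top centre scene",onz("scene",*S(512,125),.037))
# gauge
G=lambda x,y:(170+(x-300)/4-.4,185+(y-280)/4-.4); H=lambda x,y:(300+(x-610)/4-.4,140+(y-276)/4-.4)
p=[onz("top",*G(424,338),.162)[:3],onz("scene",*H(702,328),.162)]
print("grip top",p,tri(H(702,328),G(424,338)))
a,b=onz("top",*G(338,347),.118),onz("top",*G(530,356),.118)
print("dial top edge",a,b,np.linalg.norm(a-b),"yaw",np.arctan2(*(a-b)[[0,1]]*[-1,1]))
f1,f2=onz("top",*G(422,394),0.0),onz("top",*G(505,399),0.0); print("foot near edge",f1,f2,np.linalg.norm(f1-f2),np.arctan2(*(f1-f2)[[0,1]]*[-1,1]))
st=ctrl.get_state(); print(Ro.from_rotvec(st['tool_rot']).as_matrix())
```

```text
beam [ 0.3976 -0.2511  0.012 ] [ 0.4108 -0.3042  0.012 ] [ 0.6146 -0.1882  0.012 ] w 0.05469365123183791 yaw 0.2820644918999092 0.24257495045228838
farjaw [ 0.5987 -0.191   0.037 ] [ 0.6138 -0.2439  0.037 ] [ 0.6166 -0.1861  0.037 ] [ 0.634  -0.2403  0.037 ] 0.05495631758395631 0.01857043157160594
tabtop scene [ 0.4798 -0.2532  0.074 ]
farjaw scene [ 0.6128 -0.1951  0.037 ] jaw top centre scene [ 0.5029 -0.2522  0.037 ]
grip top [array([0.6169, 0.1961, 0.162 ]), array([0.6203, 0.1957, 0.162 ])] (array([0.6183, 0.1972, 0.1601]), np.float64(0.0024987427216005033))
dial top edge [0.619 0.261 0.118] [0.6118 0.1365 0.118 ] 0.12475304999248162 yaw -0.05762623113305893
foot near edge [0.6035 0.2307 0.    ] [0.5993 0.171  0.    ] 0.05990704593917475 -0.07028032170207967
[[-0.9184  0.3956 -0.0006]
 [ 0.3956  0.9184 -0.0017]
 [-0.0001 -0.0018 -1.    ]]
```

>>> play_rows(
  increments=[
    [[-0.28, -0.17, 0, 0, 0, 0, 1], [-0.56, -0.33, 0, 0, 0, 0, 1], [-0.85, -0.5, 0, 0, 0, 0, 1]],
  ],
)

```text
time: 0.4
position: [0.3157, 0.5164, 0.2915]
tool_rot: [-0.633, -3.077, 0.002]
ft_force: [0.9, -0.3, -0.6]
grip_width: 1.0
grip_force: 0.0
```

>>> play_rows(
  increments=[
    [[-0.28, -0.17, 0, 0, 0, 0, 1], [-0.56, -0.33, 0, 0, 0, 0, 1], [-0.85, -0.5, 0, 0, 0, 0, 1]],
  ],
)

```text
time: 0.7
position: [0.3742, 0.4366, 0.2918]
tool_rot: [-0.634, -3.077, 0.001]
ft_force: [-0.1, 0.0, 0.3]
grip_width: 1.0
grip_force: 0.0
```

>>> play_rows(
  increments=[
    [[-0.28, -0.17, 0, 0, 0, 0, 1], [-0.56, -0.33, 0, 0, 0, 0, 1], [-0.85, -0.5, 0, 0, 0, 0, 1]],
  ],
)

```text
time: 1.0
position: [0.4324, 0.3571, 0.2919]
tool_rot: [-0.634, -3.077, 0.001]
ft_force: [-0.1, 0.3, -0.1]
grip_width: 0.999
grip_force: 0.0
```

>>> play_rows(
  increments=[
    [[-0.28, -0.17, 0, 0, 0, 0, 1], [-0.56, -0.33, 0, 0, 0, 0, 1], [-0.85, -0.5, 0, 0, 0, 0, 1]],
  ],
)

```text
time: 1.3
position: [0.4907, 0.2777, 0.2919]
tool_rot: [-0.634, -3.076, 0.0]
ft_force: [1.0, 0.4, 0.5]
grip_width: 0.999
grip_force: 0.0
```

>>> play_rows(
  increments=[
    [[-0.28, -0.17, 0, 0, 0, 0, 1], [-0.56, -0.33, 0, 0, 0, 0, 1], [-0.85, -0.5, 0, 0, 0, 0, 1]],
  ],
)

```text
time: 1.6
position: [0.549, 0.1982, 0.2919]
tool_rot: [-0.634, -3.076, 0.0]
ft_force: [1.2, -0.2, -0.3]
grip_width: 1.0
grip_force: 0.0
```

>>> play_rows(
  increments=[
    [[-0.08, -0.3, 0, 0, 0, 0, 1], [-0.16, -0.6, 0, 0, 0, 0, 1], [-0.23, -0.89, 0, 0, 0, 0, 1]],
  ],
)

```text
time: 1.9
position: [0.5342, 0.1068, 0.2916]
tool_rot: [-0.635, -3.076, 0.001]
ft_force: [0.2, -0.1, 0.0]
grip_width: 1.0
grip_force: 0.0
```

>>> play_rows(
  increments=[
    [[-0.08, -0.3, 0, 0, 0, 0, 1], [-0.16, -0.6, 0, 0, 0, 0, 1], [-0.23, -0.89, 0, 0, 0, 0, 1]],
  ],
)

```text
time: 2.2
position: [0.5199, 0.0161, 0.2919]
tool_rot: [-0.635, -3.076, 0.0]
ft_force: [0.1, -0.8, -0.4]
grip_width: 1.002
grip_force: 0.0
```

>>> play_rows(
  increments=[
    [[-0.08, -0.3, 0, 0, 0, 0, 1], [-0.16, -0.6, 0, 0, 0, 0, 1], [-0.23, -0.89, 0, 0, 0, 0, 1]],
  ],
)

```text
time: 2.5
position: [0.5058, -0.0747, 0.292]
tool_rot: [-0.635, -3.076, -0.0]
ft_force: [0.6, 0.2, 0.3]
grip_width: 0.999
grip_force: 0.0
```

>>> play_rows(
  increments=[
    [[-0.08, -0.3, 0, 0, 0, 0, 1], [-0.16, -0.6, 0, 0, 0, 0, 1], [-0.23, -0.89, 0, 0, 0, 0, 1]],
  ],
)

```text
time: 2.8
position: [0.4917, -0.1654, 0.292]
tool_rot: [-0.635, -3.076, -0.0]
ft_force: [0.3, 0.2, 0.3]
grip_width: 0.995
grip_force: 0.0
```

>>> play_rows(
  increments=[
    [[0, 0, 0, 0, 0, -0.09, 1], [0, 0, 0, 0, 0, -0.18, 1], [0, 0, 0, 0, 0, -0.27, 1], [0, 0, 0, 0, 0, -0.36, 1], [0, 0, 0, 0, 0, -0.44, 1], [0, 0, 0, 0, 0, -0.44, 1]],
  ],
)

```text
time: 3.4
position: [0.492, -0.1641, 0.2919]
tool_rot: [0.446, -3.109, -0.0]
ft_force: [0.2, 0.1, -0.7]
grip_width: 1.002
grip_force: 0.0
```

>>> play_rows(
  increments=[
    [[0.12, -0.28, 0.2, 0, 0, 0, 1], [0.25, -0.56, 0.4, 0, 0, 0, 1], [0.37, -0.84, 0.6, 0, 0, 0, 1], [0.37, -0.84, 0.9, 0, 0, 0, 1], [0.37, -0.84, 0.9, 0, 0, 0, 1]],
  ],
)

```text
time: 3.9
position: [0.4776, -0.2548, 0.1985]
tool_rot: [0.437, -3.104, -0.005]
ft_force: [0.1, 1.2, -0.6]
grip_width: 1.001
grip_force: 0.0
```

Run:
```python
from h import *
s,t=[ctrl.get_image(n)[:,:,::-1] for n in("scene","top")]
a=np.hstack([crop(s,150,190,120,110,4)[:440],cv2.copyMakeBorder(crop(t,325,190,75,110,4),0,0,0,0,0)])
cv2.imwrite("pics/c1.png",a)
g=ctrl.get_state(); print(proj("scene",g['position']+[0,0,-.070]))
```

```text
[199.48580049 236.83199952]
```

View pics/c1.png

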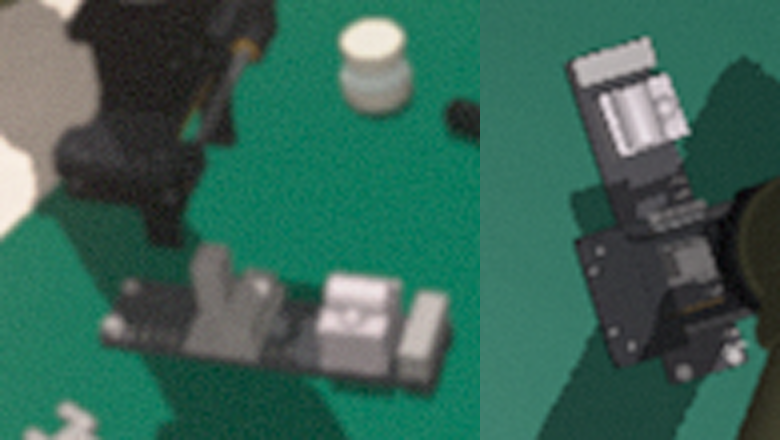

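Scene crop: the fingers hang straight above the tab (tab top at crop (210,250), finger at (165,230)), well aligned. I'll go down and pinch.

>>> play_rows(
  increments=[
    [[0, 0, 0.3, 0, 0, 0, 1], [0, 0, 0.55, 0, 0, 0, 1], [0, 0, 0.75, 0, 0, 0, 1], [0, 0, 0.86, 0, 0, 0, 1], [0, 0, 0.86, 0, 0, 0, 1]],
  ],
)

```text
time: 4.5
position: [0.4806, -0.2543, 0.1162]
tool_rot: [0.446, -3.109, -0.001]
ft_force: [0.2, -0.3, -0.1]
grip_width: 1.0
grip_force: 0.0
```

>>> play_rows(
  increments=[
    [[0, 0, 0, 0, 0, 0, -1], [0, 0, 0, 0, 0, 0, -1], [0, 0, 0, 0, 0, 0, -1], [0, 0, 0, 0, 0, 0, -1], [0, 0, 0, 0, 0, 0, -1], [0, 0, 0, 0, 0, 0, -1], [0, 0, 0, 0, 0, 0, -1], [0, 0, 0, 0, 0, 0, -1]],
  ],
  squeeze=25,
)

```text
time: 5.3
position: [0.4803, -0.2551, 0.1162]
tool_rot: [-0.445, 3.11, 0.0]
ft_force: [-0.3, -0.3, -0.2]
grip_width: 0.356
grip_force: 0.0
```

>>> play_rows(
  increments=[
    [[0, 0, 0, 0, 0, 0, -1], [0, 0, 0, 0, 0, 0, -1], [0, 0, 0, 0, 0, 0, -1], [0, 0, 0, 0, 0, 0, -1], [0, 0, 0, 0, 0, 0, -1]],
  ],
)

```text
time: 5.8
position: [0.4809, -0.2575, 0.1163]
tool_rot: [-0.443, 3.108, -0.007]
ft_force: [3.7, -6.0, -4.4]
grip_width: 0.269
grip_force: 25.0
```

>>> play_rows(
  increments=[
    [[-0.05, -0.02, 0, 0, 0, 0, -1], [-0.1, -0.03, 0, 0, 0, 0, -1], [-0.16, -0.03, 0, 0, 0, 0, -1], [-0.22, -0.03, 0, 0, 0, 0, -1], [-0.28, -0.03, 0, 0, 0, 0, -1], [-0.34, -0.03, 0, 0, 0, 0, -1], [-0.4, -0.03, 0, 0, 0, 0, -1]],
  ],
)

```text
time: 6.5
position: [0.5183, -0.2471, 0.1163]
tool_rot: [0.444, -3.107, -0.002]
ft_force: [-5.9, 0.2, 5.5]
grip_width: 0.277
grip_force: 25.0
```

>>> play_rows(
  increments=[
    [[-0.02, 0, 0, 0, 0, 0, -1], [-0.04, 0, 0, 0, 0, 0, -1], [-0.06, 0, 0, 0, 0, 0, -1]],
  ],
)

```text
time: 6.8
position: [0.5242, -0.2453, 0.1163]
tool_rot: [0.444, -3.108, -0.002]
ft_force: [-5.1, 1.1, 5.0]
grip_width: 0.274
grip_force: 25.0
```

>>> play_rows(
  increments=[
    [[-0.02, 0, 0, 0, 0, 0, -1], [-0.03, 0, 0, 0, 0, 0, -1], [-0.04, 0, 0, 0, 0, 0, -1]],
  ],
)

```text
time: 7.1
position: [0.5273, -0.2444, 0.1163]
tool_rot: [0.444, -3.106, -0.002]
ft_force: [-7.3, 0.3, 7.0]
grip_width: 0.274
grip_force: 25.0
```

Run:
```python
from h import *
s=ctrl.get_image("scene")[:,:,::-1];t=ctrl.get_image("top")[:,:,::-1]
cv2.imwrite("pics/c2.png",np.hstack([crop(s,170,230,100,70,5)[:350],cv2.copyMakeBorder(crop(t,340,190,50,60,5),0,50,0,0,0)]))
g=ctrl.get_state();print(g['ft_force'],g['position'])
```

```text
[-6.89564263  0.76256583  6.18389411] [ 0.52745027 -0.2443379   0.11626804]
```

View pics/c2.png

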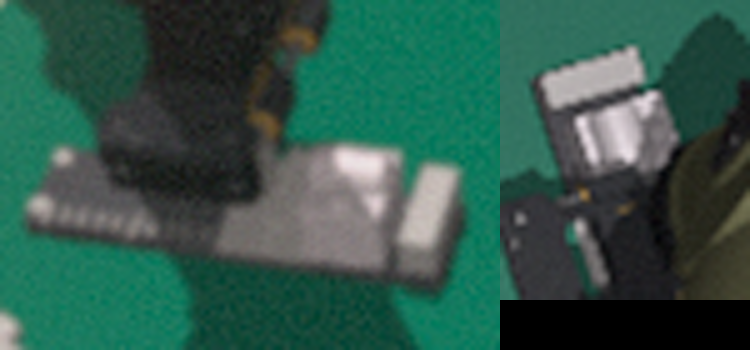

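The near jaw has just met the stud; a gap of about 1 cm remains to the far jaw (scene crop, 385–410). I'll continue in small steps and watch the force.

>>> play_rows(
  increments=[
    [[-0.02, 0, 0, 0, 0, 0, -1], [-0.03, 0, 0, 0, 0, 0, -1], [-0.03, 0, 0, 0, 0, 0, -1]],
  ],
)

```text
time: 7.5
position: [0.5295, -0.2438, 0.1163]
tool_rot: [0.443, -3.105, -0.003]
ft_force: [-9.4, 0.0, 7.8]
grip_width: 0.267
grip_force: 25.0
```

>>> play_rows(
  increments=[
    [[-0.01, 0, 0, 0, 0, 0, -1], [-0.02, 0, 0, 0, 0, 0, -1], [-0.02, 0, 0, 0, 0, 0, -1]],
  ],
)

```text
time: 7.8
position: [0.5313, -0.2433, 0.1162]
tool_rot: [0.443, -3.105, -0.003]
ft_force: [-9.8, 0.1, 9.3]
grip_width: 0.273
grip_force: 25.0
```

>>> play_rows(
  increments=[
    [[-0.01, 0, 0, 0, 0, 0, -1], [-0.02, 0, 0, 0, 0, 0, -1], [-0.02, 0, 0, 0, 0, 0, -1]],
  ],
)

```text
time: 8.1
position: [0.5332, -0.2427, 0.1162]
tool_rot: [0.443, -3.105, -0.003]
ft_force: [-9.5, 0.4, 8.2]
grip_width: 0.271
grip_force: 25.0
```

>>> play_rows(
  increments=[
    [[-0.01, 0, 0, 0, 0, 0, -1], [-0.01, 0, 0, 0, 0, 0, -1], [-0.01, 0, 0, 0, 0, 0, -1]],
  ],
)

```text
time: 8.4
position: [0.5341, -0.2425, 0.1162]
tool_rot: [0.443, -3.105, -0.003]
ft_force: [-9.3, -1.0, 8.8]
grip_width: 0.275
grip_force: 25.0
```

>>> play_rows(
  increments=[
    [[-0.01, 0, 0, 0, 0, 0, -1], [-0.01, 0, 0, 0, 0, 0, -1], [-0.01, 0, 0, 0, 0, 0, -1]],
  ],
)

```text
time: 8.7
position: [0.5351, -0.2422, 0.1163]
tool_rot: [0.443, -3.105, -0.003]
ft_force: [-9.0, 0.1, 8.8]
grip_width: 0.272
grip_force: 25.0
```

>>> play_rows(
  increments=[
    [[-0.01, 0, 0, 0, 0, 0, -1], [-0.02, 0, 0, 0, 0, 0, -1], [-0.02, 0, 0, 0, 0, 0, -1]],
  ],
)

```text
time: 9.0
position: [0.5368, -0.2417, 0.1162]
tool_rot: [0.443, -3.104, -0.003]
ft_force: [-9.8, -0.4, 9.2]
grip_width: 0.273
grip_force: 25.0
```

>>> play_rows(
  increments=[
    [[-0.01, 0, 0, 0, 0, 0, -1], [-0.01, 0, 0, 0, 0, 0, -1], [-0.01, 0, 0, 0, 0, 0, -1]],
  ],
)

```text
time: 9.3
position: [0.5373, -0.2416, 0.1162]
tool_rot: [0.442, -3.104, -0.003]
ft_force: [-11.8, 0.5, 9.7]
grip_width: 0.272
grip_force: 25.0
```

>>> play_rows(
  increments=[
    [[-0.01, 0, 0, 0, 0, 0, -1], [-0.01, 0, 0, 0, 0, 0, -1], [-0.01, 0, 0, 0, 0, 0, -1]],
  ],
)

```text
time: 9.6
position: [0.5379, -0.2414, 0.1162]
tool_rot: [0.442, -3.103, -0.004]
ft_force: [-11.7, 0.3, 11.3]
grip_width: 0.27
grip_force: 25.0
```

>>> play_rows(
  increments=[
    [[-0.01, 0, 0, 0, 0, 0, -1], [-0.01, 0, 0, 0, 0, 0, -1], [-0.01, 0, 0, 0, 0, 0, -1]],
  ],
)

```text
time: 9.9
position: [0.5385, -0.2412, 0.1162]
tool_rot: [0.442, -3.102, -0.004]
ft_force: [-12.5, -0.2, 11.3]
grip_width: 0.276
grip_force: 25.0
```

>>> play_rows(
  increments=[
    [[-0.01, 0, 0, 0, 0, 0, -1], [-0.01, 0, 0, 0, 0, 0, -1], [-0.01, 0, 0, 0, 0, 0, -1]],
  ],
)

```text
time: 10.2
position: [0.5391, -0.2411, 0.1162]
tool_rot: [0.441, -3.102, -0.004]
ft_force: [-14.3, 0.6, 11.7]
grip_width: 0.271
grip_force: 25.0
```

>>> play_rows(
  increments=[
    [[-0.01, 0, 0, 0, 0, 0, -1], [-0.01, 0, 0, 0, 0, 0, -1], [-0.01, 0, 0, 0, 0, 0, -1]],
  ],
)

```text
time: 10.5
position: [0.5397, -0.2409, 0.1162]
tool_rot: [0.441, -3.101, -0.005]
ft_force: [-15.6, 1.0, 12.7]
grip_width: 0.274
grip_force: 25.0
```

>>> play_rows(
  increments=[
    [[-0.01, 0, 0, 0, 0, 0, -1], [-0.01, 0, 0, 0, 0, 0, -1], [-0.01, 0, 0, 0, 0, 0, -1]],
  ],
)

```text
time: 10.8
position: [0.5403, -0.2408, 0.1162]
tool_rot: [0.441, -3.1, -0.005]
ft_force: [-15.9, -0.4, 12.9]
grip_width: 0.271
grip_force: 25.0
```

>>> play_rows(
  increments=[
    [[-0.01, 0, 0, 0, 0, 0, -1], [-0.01, 0, 0, 0, 0, 0, -1], [-0.01, 0, 0, 0, 0, 0, -1]],
  ],
)

```text
time: 11.1
position: [0.5409, -0.2406, 0.1162]
tool_rot: [0.441, -3.099, -0.005]
ft_force: [-16.7, 0.4, 15.0]
grip_width: 0.278
grip_force: 25.0
```

>>> play_rows(
  increments=[
    [[-0.01, 0, 0, 0, 0, 0, -1], [-0.01, 0, 0, 0, 0, 0, -1], [-0.01, 0, 0, 0, 0, 0, -1]],
  ],
)

```text
time: 11.4
position: [0.5415, -0.2404, 0.1162]
tool_rot: [0.44, -3.099, -0.005]
ft_force: [-17.5, 1.4, 14.9]
grip_width: 0.277
grip_force: 25.0
```

>>> play_rows(
  increments=[
    [[-0.01, 0, 0, 0, 0, 0, -1], [-0.01, 0, 0, 0, 0, 0, -1], [-0.01, 0, 0, 0, 0, 0, -1]],
  ],
)

```text
time: 11.7
position: [0.542, -0.2403, 0.1161]
tool_rot: [0.439, -3.098, -0.006]
ft_force: [-18.6, -0.4, 14.9]
grip_width: 0.276
grip_force: 25.0
```

Force is now about 9 N over the stud-pushing level, so the spring is well pressed. Release and lift.

>>> play_rows(
  increments=[
    [[0, 0, 0, 0, 0, 0, 0], [0, 0, 0, 0, 0, 0, 0], [0, 0, 0, 0, 0, 0, 0.5], [0, 0, 0, 0, 0, 0, 1], [0, 0, 0, 0, 0, 0, 1], [0, 0, 0, 0, 0, 0, 1], [0, 0, 0, 0, 0, 0, 1], [0, 0, 0, 0, 0, 0, 1]],
  ],
)

```text
time: 12.5
position: [0.5484, -0.2384, 0.1162]
tool_rot: [-0.445, 3.11, 0.0]
ft_force: [-0.7, 0.2, 0.1]
grip_width: 0.917
grip_force: 0.0
```

>>> play_rows(
  increments=[
    [[0, 0, -0.2, 0, 0, 0, 1], [0, 0, -0.4, 0, 0, 0, 1], [0, 0, -0.7, 0, 0, 0, 1], [0, 0, -1, 0, 0, 0, 1]],
  ],
)

```text
time: 12.9
position: [0.548, -0.2383, 0.217]
tool_rot: [0.445, -3.109, -0.001]
ft_force: [-0.6, 0.1, -0.1]
grip_width: 0.996
grip_force: 0.0
```

>>> play_rows(
  increments=[
    [[0, 0.3, -0.3, 0, 0, 0, 1], [0, 0.6, -0.6, 0, 0, 0, 1], [0, 1, -0.9, 0, 0, 0, 1]],
  ],
)

```text
time: 13.2
position: [0.5197, -0.1429, 0.3075]
tool_rot: [-0.44, 3.11, -0.002]
ft_force: [1.5, 0.5, 0.7]
grip_width: 1.001
grip_force: 0.0
```

>>> play_rows(
  increments=[
    [[0, 0.3, 0, 0, 0, 0, 1], [0, 0.6, 0, 0, 0, 0, 1], [0, 1, 0, 0, 0, 0, 1]],
  ],
)

```text
time: 13.5
position: [0.4919, -0.0465, 0.3068]
tool_rot: [-0.442, 3.109, -0.001]
ft_force: [0.3, 0.0, -0.7]
grip_width: 1.003
grip_force: 0.0
```

Run:
```python
from h import *
s=ctrl.get_image("scene")[:,:,::-1];t=ctrl.get_image("top")[:,:,::-1]
cv2.imwrite("pics/s3.png",s);cv2.imwrite("pics/t3.png",t)
a=np.zeros((580,790,3),np.uint8)
p=crop(s,165,240,100,55,5);a[:275,:500]=p
p=crop(t,340,190,56,100,5);a[:500,505:785]=p
p=crop(s,300,138,46,70,4);a[280:560,0:184]=p
p=crop(t,170,185,75,40,4);a[280:440,195:495]=p
cv2.imwrite("pics/c3.png",a)
g=ctrl.get_state();print(g['ft_force'],g['position'],g['tool_rot'],g['joint_positions'])
```

```text
[-0.51546788  0.16621703 -0.54744357] [ 0.4912698  -0.04061865  0.30630446] [-0.45823287  3.10784551  0.00534195] [-0.42560649 -0.03653666  0.44820592  1.82286169  0.01275757  1.3521095
  1.88313944]
```

View pics/c3.png

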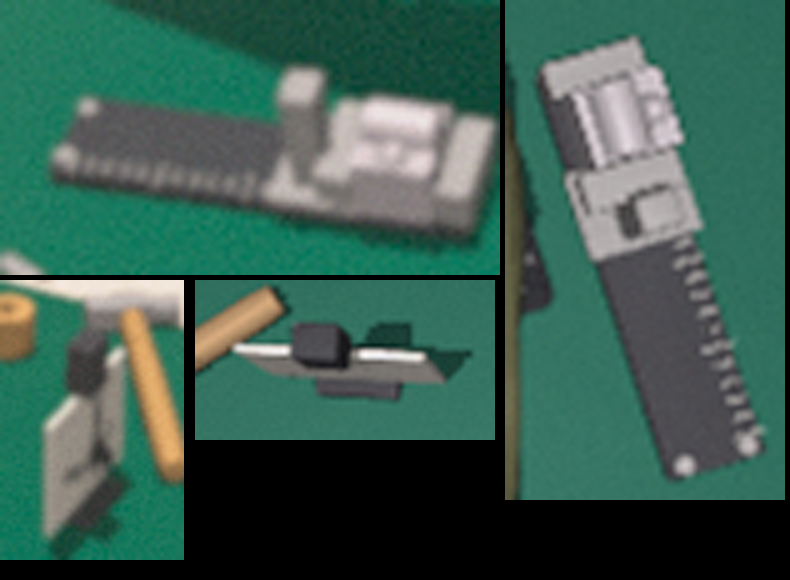

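Both jaws grip the stud now (scene crop: jaw, stud and far jaw touching; the far jaw's edge has shifted about 1.6 px, some 4 mm). On to the gauge.

>>> play_rows(
  increments=[
    [[-0.31, 0.32, 0, 0, 0, 0, 1], [-0.62, 0.64, 0, 0, 0, 0, 1], [-0.94, 0.97, 0, 0, 0, 0, 1], [-0.94, 0.97, 0, 0, 0, 0, 1]],
  ],
)

```text
time: 14.0
position: [0.5565, 0.0803, 0.3053]
tool_rot: [-0.46, 3.108, 0.003]
ft_force: [0.7, 0.1, 0.5]
grip_width: 1.002
grip_force: 0.0
```

>>> play_rows(
  increments=[
    [[-0.31, 0.32, 0, 0, 0, 0.07, 1], [-0.62, 0.64, 0, 0, 0, 0.14, 1], [-0.94, 0.97, 0, 0, 0, 0.22, 1], [-0.94, 0.97, 0, 0, 0, 0.22, 1], [-0.94, 0.97, 0, 0, 0, 0.22, 1]],
  ],
)

```text
time: 14.5
position: [0.6183, 0.1929, 0.3052]
tool_rot: [-0.092, -3.139, 0.003]
ft_force: [-0.2, -1.2, 0.8]
grip_width: 1.0
grip_force: 0.0
```

>>> play_rows(
  increments=[
    [[0.01, 0.03, 0.15, 0, 0, 0, 1], [0.02, 0.05, 0.35, 0, 0, 0, 1], [0.02, 0.05, 0.55, 0, 0, 0, 1], [0.02, 0.05, 0.75, 0, 0, 0, 1], [0.02, 0.05, 0.75, 0, 0, 0, 1]],
  ],
)

```text
time: 15.0
position: [0.6145, 0.1952, 0.2277]
tool_rot: [-0.099, -3.134, 0.004]
ft_force: [0.1, 0.2, -0.6]
grip_width: 1.001
grip_force: 0.0
```

>>> play_rows(
  increments=[
    [[0, 0, 0.12, 0, 0, 0, 1], [0, 0, 0.24, 0, 0, 0, 1], [0, 0, 0.35, 0, 0, 0, 1], [0, 0, 0.35, 0, 0, 0, 1]],
  ],
)

```text
time: 15.4
position: [0.6156, 0.1973, 0.1943]
tool_rot: [-0.096, -3.137, 0.002]
ft_force: [-0.6, -0.1, -0.5]
grip_width: 0.997
grip_force: 0.0
```

>>> play_rows(
  increments=[
    [[0, 0, 0, 0, 0, 0, -0.2], [0, 0, 0, 0, 0, 0, -0.2], [0, 0, 0, 0, 0, 0, -0.2], [0, 0, 0, 0, 0, 0, -0.2], [0, 0, 0, 0, 0, 0, -0.2], [0, 0, 0, 0, 0, 0, -0.2], [0, 0, 0, 0, 0, 0, -0.2]],
  ],
  squeeze=8,
)

```text
time: 16.1
position: [0.6166, 0.1977, 0.1963]
tool_rot: [0.096, 3.14, 0.0]
ft_force: [-0.2, 0.6, -0.3]
grip_width: 0.457
grip_force: 0.0
```

Run:
```python
from h import *
s=ctrl.get_image("scene")[:,:,::-1]
cv2.imwrite("pics/c4.png",crop(s,285,90,90,120,5)[:,:450])
g=ctrl.get_state();print(g['position'],g['grip_width'],proj("scene",g['position']+[0,0,-.051]))
```

```text
[0.61657972 0.19762868 0.19632445] 0.4355762826047705 [321.66630485 156.53489869]
```

View pics/c4.png

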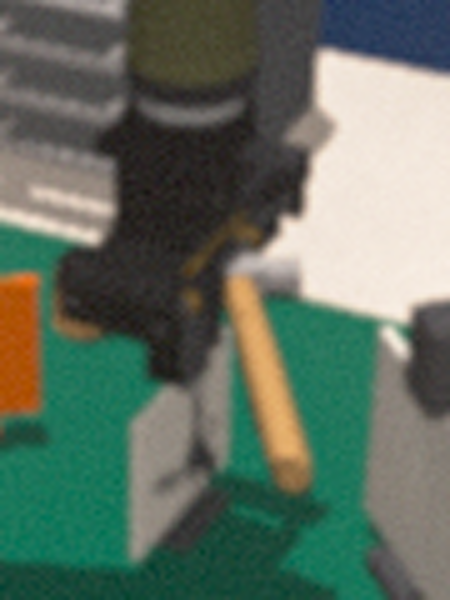

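The fingers straddle the grip block (crop (180,340)). Closing on it.

>>> play_rows(
  increments=[
    [[0, 0, 0.03, 0, 0, 0, -1], [0, 0, 0.03, 0, 0, 0, -1], [0, 0, 0.03, 0, 0, 0, -1], [0, 0, 0.03, 0, 0, 0, -1], [0, 0, 0.03, 0, 0, 0, -1], [0, 0, 0.03, 0, 0, 0, -1]],
  ],
  squeeze=30,
)

```text
time: 16.75
position: [0.6162, 0.1975, 0.1928]
tool_rot: [-0.096, -3.139, 0.001]
ft_force: [0.2, 0.0, -3.3]
grip_width: 0.343
grip_force: 30.0
```

>>> play_rows(
  increments=[
    [[0, 0, 0.03, 0, 0, 0, -1]],
  ],
  squeeze=45,
)

```text
time: 16.85
position: [0.6167, 0.1975, 0.1927]
tool_rot: [0.096, 3.14, 0.001]
ft_force: [-6.8, -2.2, 21.0]
grip_width: 0.342
grip_force: 45.0
```

>>> play_rows(
  increments=[
    [[0, 0, -0.1, 0, 0, 0, -1], [0, 0, -0.3, 0, 0, 0, -1], [0, 0, -0.6, 0, 0, 0, -1], [0, 0, -0.98, 0, 0, 0, -1], [0, 0, -0.98, 0, 0, 0, -1]],
  ],
)

```text
time: 17.35
position: [0.6191, 0.198, 0.2946]
tool_rot: [0.096, 3.13, 0.007]
ft_force: [1.9, 0.2, -2.5]
grip_width: 0.344
grip_force: 45.0
```

Run:
```python
from h import *
g=ctrl.get_state();print(g['position'],g['tool_rot'],g['joint_positions'],g['ft_force'])
```

```text
[0.61910814 0.19800576 0.2946493 ] [0.09629433 3.1301858  0.00656068] [-0.62047818  0.31877006  0.34400763  1.46929612 -0.10910127  1.36147997
  1.23834387] [ 1.8580316   0.19343349 -2.46523263]
```

>>> play_rows(
  increments=[
    [[0, -0.25, -0.05, 0, 0, 0.07, -1], [0, -0.5, -0.1, 0, 0, 0.14, -1], [0, -0.75, -0.15, 0, 0, 0.21, -1], [0, -1, -0.15, 0, 0, 0.27, -1]],
  ],
)

```text
time: 17.75
position: [0.6102, 0.0967, 0.3029]
tool_rot: [0.761, 3.048, -0.0]
ft_force: [-0.2, -0.7, -4.4]
grip_width: 0.341
grip_force: 45.0
```

>>> play_rows(
  increments=[
    [[-0.12, -0.22, 0, 0, 0, 0.07, -1], [-0.24, -0.44, 0, 0, 0, 0.14, -1], [-0.35, -0.66, 0, 0, 0, 0.21, -1], [-0.46, -0.89, 0, 0, 0, 0.27, -1], [-0.46, -0.89, 0, 0, 0, 0.27, -1], [-0.46, -0.89, 0, 0, 0, 0.27, -1], [-0.46, -0.89, 0, 0, 0, 0.27, -1], [-0.46, -0.89, 0, 0, 0, 0.27, -1]],
  ],
)

```text
time: 18.55
position: [0.6096, -0.0007, 0.3028]
tool_rot: [-1.376, -2.824, -0.0]
ft_force: [-0.5, 0.3, -3.7]
grip_width: 0.343
grip_force: 45.0
```

Run:
```python
from h import *
g=ctrl.get_state();print(g['position'],g['tool_rot'],g['ft_force'])
p=proj("scene",g['position']+[0,0,-.12]);print(p)
s=ctrl.get_image("scene")[:,:,::-1];cv2.imwrite("pics/s5.png",s)
x,y=(p-[36,36]).astype(int);print(x,y)
cv2.imwrite("pics/c5.png",crop(s,x,y,72,72,8))
```

```text
[ 0.60959234 -0.00073836  0.30282926] [-1.37578143e+00 -2.82354165e+00 -4.97989144e-04] [-0.48750114  0.30894692 -3.68360249]
[289.4004095  180.96190989]
253 144
```

View pics/c5.png

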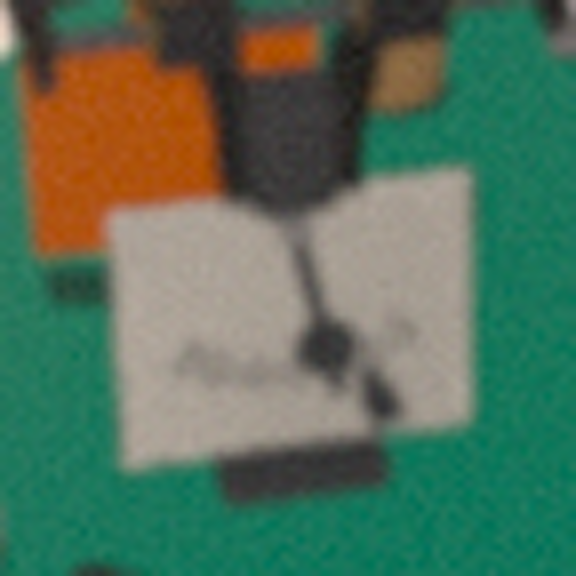

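The gauge faces the camera: pivot near crop (297,205), bob (327,345), index tab around (378,390), dial corners (107,210), (470,168), (125,468), (472,420). Working out the angles on the dial plane.

Run:
```python
from h import *
np.set_printoptions(precision=4,suppress=True)
g=ctrl.get_state(); M=Ro.from_rotvec(g['tool_rot']).as_matrix()
X,Y,Z=-M[:,0],M[:,1],-M[:,2]   # gauge axes
O=g['position']+M[:,2]*.193+X*.003
s=cv2.imread("pics/s5.png")
def on(u,v,px):
    o,d=ray("scene",u,v); k=((O+X*px-o)@X)/(d@X); p=o+k*d-O; return np.array([p@Y,p@Z])
C=lambda x,y:(253+(x+.5)/8-.5,144+(y+.5)/8-.5)
for n,c in dict(tl=(107,210),tr=(470,168),bl=(125,468),br=(472,420)).items(): print(n,on(*C(*c),.0))
for px in (.004,.01):
  for n,c in dict(pivot=(297,205),bob=(327,345),ptip=(336,385),tabc=(378,390),tabend=(388,410),tabtop=(366,368)).items():
    p=on(*C(*c),px); r=p-[0,.110]; print(px,n,p,"r",np.hypot(*r),"ang",np.arctan2(r[0],-r[1]))
g=cv2.cvtColor(crop(s,253,144,72,72,8),cv2.COLOR_BGR2GRAY)
m=(g<105).astype(np.uint8); n,l,st,ce=cv2.connectedComponentsWithStats(m); print([(st[i],ce[i]) for i in range(1,n) if 150<st[i][4]<20000])
```

```text
tl [-0.063   0.1223]
tr [0.061 0.121]
bl [-0.0629  0.0107]
br [0.0623 0.0116]
0.004 pivot [0.0007 0.1176] r 0.007602290926902722 ang 3.0486374062220314
0.004 bob [0.0098 0.0568] r 0.05413330621543076 ang 0.18201957047124745
0.004 ptip [0.0127 0.0387] r 0.07246069795177797 ang 0.17555156072216888
0.004 tabc [0.0276 0.034 ] r 0.0808748607539772 ang 0.3480769696174057
0.004 tabend [0.0311 0.0244] r 0.09105455412260756 ang 0.3483666597137384
0.004 tabtop [0.0234 0.0444] r 0.06961726163488573 ang 0.3431514276974897
0.01 pivot [-0.0003  0.1219] r 0.011904614258180275 ang -3.118454928661339
0.01 bob [0.0088 0.0614] r 0.04933856081087071 ang 0.17859989895670522
0.01 ptip [0.0116 0.0434] r 0.06756064889925396 ang 0.17262533369110872
0.01 tabc [0.0264 0.0388] r 0.07596036246579324 ang 0.35563630922624
0.01 tabend [0.0299 0.0293] r 0.08608082773745454 ang 0.35505220359794554
0.01 tabtop [0.0223 0.0492] r 0.06476558475425515 ang 0.3516791335187605
[(array([ 296,  246,   62,  141, 3831], dtype=int32), array([323.574 , 334.3701]))]
```

Run:
```python
from h import *
np.set_printoptions(precision=4,suppress=True)
T=lambda x,y:(340+(x-505)/5-.4,190+y/5-.4)
P=[onz("top",*T(*p),.052) for p in [(573,97),(600,166),(682,137),(655,68)]]
print(np.array(P),"centre",np.mean(P,0)); 
for i,j in((1,0),(2,3)): d=P[j]-P[i];print("len",np.linalg.norm(d),"yaw",np.arctan2(d[1],d[0]))
e,h=onz("top",*T(545,72),.037),onz("top",*T(637,40),.037);print("far edge mid",(e+h)/2,np.linalg.norm(e-h))
yaw=.28;X=np.array([np.cos(yaw),np.sin(yaw),0]);Y=np.array([-X[1],X[0],0])
O=np.array([.578,-.2265,0]);c=O+.013*X;print("stud pred",c,"ridge",c+.005*Y)
t=cv2.imread("pics/t3.png");s=cv2.imread("pics/s3.png")
cv2.imwrite("pics/c6.png",np.vstack([crop(t,348,196,34,34,14)]))
```

```text
[[ 0.6037 -0.1986  0.052 ]
 [ 0.5658 -0.2118  0.052 ]
 [ 0.5812 -0.2567  0.052 ]
 [ 0.6192 -0.2437  0.052 ]] centre [ 0.5925 -0.2277  0.052 ]
len 0.040145674150432 yaw 0.33626563507628965
len 0.04020021593908303 yaw 0.32995745259975273
far edge mid [ 0.6286 -0.2119  0.037 ] 0.054296918959807906
stud pred [ 0.5905 -0.2229  0.    ] ridge [ 0.5891 -0.2181  0.    ]
```

View pics/c6.png

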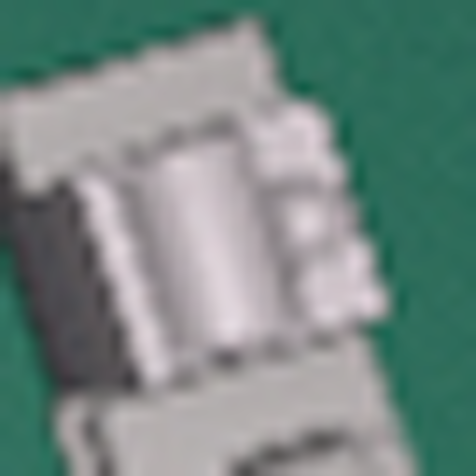

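The crop shows the ridge running along the caliper axis from about (190,150) to (240,355), with stud edges at (112,283) and (350,202). The ridge axis is at about (0.590,-0.2205), yaw 0.29, which agrees with the caliper geometry. Carrying the gauge over.

>>> play_rows(
  increments=[
    [[-0.2, -0.19, 0, 0, 0, 0, -1], [-0.4, -0.38, 0, 0, 0, 0, -1], [-0.6, -0.58, 0, 0, 0, 0, -1], [-0.8, -0.77, 0, 0, 0, 0, -1]],
  ],
)

```text
time: 19.0
position: [0.5979, -0.1131, 0.3033]
tool_rot: [1.377, 2.823, 0.0]
ft_force: [1.2, 0.4, -3.1]
grip_width: 0.34
grip_force: 45.0
```

>>> play_rows(
  increments=[
    [[-0.15, -0.15, 0, 0, 0, -0.08, -1], [-0.3, -0.3, 0, 0, 0, -0.17, -1], [-0.5, -0.5, 0, 0, 0, -0.26, -1], [-0.65, -0.62, 0, 0, 0, -0.35, -1], [-0.8, -0.77, 0, 0, 0, -0.44, -1], [-0.8, -0.77, 0, 0, 0, -0.53, -1], [-0.8, -0.77, 0, 0, 0, -0.62, -1], [-0.8, -0.77, 0, 0, 0, -0.7, -1]],
  ],
)

```text
time: 19.8
position: [0.5866, -0.2227, 0.3031]
tool_rot: [0.308, -3.126, -0.001]
ft_force: [0.6, 0.5, -4.5]
grip_width: 0.344
grip_force: 45.0
```

>>> play_rows(
  increments=[
    [[0, 0, 0, 0, 0, -0.06, -1], [0, 0, 0, 0, 0, -0.06, -1], [0, 0, 0, 0, 0, -0.06, -1]],
  ],
)

```text
time: 20.1
position: [0.5865, -0.2228, 0.3032]
tool_rot: [-0.443, 3.11, 0.0]
ft_force: [-0.9, 0.7, -3.2]
grip_width: 0.338
grip_force: 45.0
```

>>> play_rows(
  increments=[
    [[0, 0, 0.12, 0, 0, 0, -1], [0, 0, 0.24, 0, 0, 0, -1], [0, 0, 0.34, 0, 0, 0, -1], [0, 0, 0.36, 0, 0, 0, -1], [0, 0, 0.36, 0, 0, 0, -1]],
  ],
)

```text
time: 20.6
position: [0.586, -0.223, 0.2663]
tool_rot: [0.445, -3.108, -0.001]
ft_force: [-0.3, -0.3, -2.9]
grip_width: 0.341
grip_force: 45.0
```

>>> play_rows(
  increments=[
    [[0, 0, 0.02, 0, 0, 0, -1], [0, 0, 0.03, 0, 0, 0, -1], [0, 0, 0.03, 0, 0, 0, -1]],
  ],
)

```text
time: 20.9
position: [0.5864, -0.2233, 0.2645]
tool_rot: [-0.445, 3.109, -0.0]
ft_force: [0.5, -0.3, -2.7]
grip_width: 0.342
grip_force: 45.0
```

>>> play_rows(
  increments=[
    [[0, 0, 0.02, 0, 0, 0, -1], [0, 0, 0.02, 0, 0, 0, -1], [0, 0, 0.02, 0, 0, 0, -1]],
  ],
)

```text
time: 21.2
position: [0.5863, -0.2232, 0.2623]
tool_rot: [-0.445, 3.11, 0.0]
ft_force: [0.9, -0.2, -3.1]
grip_width: 0.344
grip_force: 45.0
```

>>> play_rows(
  increments=[
    [[0, 0, 0.01, 0, 0, 0, -1], [0, 0, 0.01, 0, 0, 0, -1], [0, 0, 0.01, 0, 0, 0, -1]],
  ],
)

```text
time: 21.5
position: [0.5863, -0.2232, 0.2612]
tool_rot: [0.445, -3.11, -0.0]
ft_force: [-0.2, 0.3, -3.3]
grip_width: 0.338
grip_force: 45.0
```

>>> play_rows(
  increments=[
    [[0, 0, 0.01, 0, 0, 0, -1], [0, 0, 0.01, 0, 0, 0, -1], [0, 0, 0.01, 0, 0, 0, -1]],
  ],
)

```text
time: 21.8
position: [0.5863, -0.2232, 0.2602]
tool_rot: [-0.445, 3.11, 0.0]
ft_force: [-0.4, -0.1, -3.2]
grip_width: 0.343
grip_force: 45.0
```

>>> play_rows(
  increments=[
    [[0, 0, 0.01, 0, 0, 0, -1], [0, 0, 0.01, 0, 0, 0, -1], [0, 0, 0.01, 0, 0, 0, -1]],
  ],
)

```text
time: 22.1
position: [0.5863, -0.2232, 0.2592]
tool_rot: [0.445, -3.11, -0.0]
ft_force: [0.7, 0.4, -3.3]
grip_width: 0.338
grip_force: 45.0
```

>>> play_rows(
  increments=[
    [[0, 0, 0.01, 0, 0, 0, -1], [0, 0, 0.01, 0, 0, 0, -1], [0, 0, 0.01, 0, 0, 0, -1]],
  ],
)

```text
time: 22.4
position: [0.5865, -0.2233, 0.2587]
tool_rot: [-0.445, 3.109, -0.0]
ft_force: [-0.8, -0.1, 0.5]
grip_width: 0.344
grip_force: 45.0
```

Contact at TCP z = 0.2588, as predicted. Now rocking it to the left, rolling on the ridge, half way first.

>>> play_rows(
  increments=[
    [[0, 0.08, 0, 0.027, 0, 0, -1], [0, 0.16, 0.01, 0.054, 0, 0, -1], [0, 0.25, 0.01, 0.081, 0, 0, -1], [0, 0.33, 0.03, 0.108, 0, 0, -1], [0, 0.33, 0.03, 0.108, 0, 0, -1]],
  ],
)

```text
time: 22.9
position: [0.5771, -0.189, 0.255]
tool_rot: [-0.446, 3.074, -0.259]
ft_force: [0.4, 1.6, -1.3]
grip_width: 0.339
grip_force: 45.0
```

>>> play_rows(
  increments=[
    [[0, 0.08, 0, 0.027, 0, 0, -1], [0, 0.16, 0.01, 0.054, 0, 0, -1], [0, 0.25, 0.01, 0.081, 0, 0, -1], [0, 0.33, 0.03, 0.108, 0, 0, -1], [0, 0.33, 0.03, 0.108, 0, 0, -1]],
  ],
)

```text
time: 23.4
position: [0.5681, -0.1593, 0.2464]
tool_rot: [-0.436, 3.02, -0.515]
ft_force: [-1.0, 1.7, -0.8]
grip_width: 0.343
grip_force: 45.0
```

>>> play_rows(
  increments=[
    [[0, 0, 0, 0, 0, 0, -1], [0, 0, 0, 0, 0, 0, -1], [0, 0, 0, 0, 0, 0, -1], [0, 0, 0, 0, 0, 0, -1], [0, 0, 0, 0, 0, 0, -1], [0, 0, 0, 0, 0, 0, -1], [0, 0, 0, 0, 0, 0, -1], [0, 0, 0, 0, 0, 0, -1]],
  ],
)

```text
time: 24.2
position: [0.5683, -0.1604, 0.2469]
tool_rot: [-0.432, 3.019, -0.515]
ft_force: [-1.2, 4.3, 0.2]
grip_width: 0.34
grip_force: 45.0
```

>>> play_rows(
  increments=[
    [[0, 0, 0, 0, 0, 0, -1], [0, 0, 0, 0, 0, 0, -1], [0, 0, 0, 0, 0, 0, -1], [0, 0, 0, 0, 0, 0, -1], [0, 0, 0, 0, 0, 0, -1], [0, 0, 0, 0, 0, 0, -1], [0, 0, 0, 0, 0, 0, -1], [0, 0, 0, 0, 0, 0, -1]],
  ],
)

```text
time: 25.0
position: [0.5683, -0.1604, 0.2468]
tool_rot: [-0.432, 3.019, -0.515]
ft_force: [-1.6, 5.2, 0.5]
grip_width: 0.339
grip_force: 45.0
```

Run:
```python
from h import *
np.set_printoptions(precision=4,suppress=True)
I=np.mean([ctrl.get_image("scene")[:,:,::-1].astype(float) for _ in range(8)],0).astype(np.uint8)
cv2.imwrite("pics/s7.png",I)
g=ctrl.get_state();M=Ro.from_rotvec(g['tool_rot']).as_matrix();print(g['position'],g['ft_force'],g['torque']);print(M)
p=proj("scene",g['position']+M[:,2]*.14);x,y=(p-[25,30]).astype(int);print(x,y)
cv2.imwrite("pics/c7.png",crop(I,x,y,60,60,10))
```

```text
[ 0.5683 -0.1605  0.2468] [-0.9003  3.917   0.4586] [1.9708 0.5353 0.0605]
[[-0.9599 -0.2643  0.0936]
 [-0.2804  0.9056 -0.3183]
 [-0.0006 -0.3318 -0.9433]]
218 211
```

View pics/c7.png

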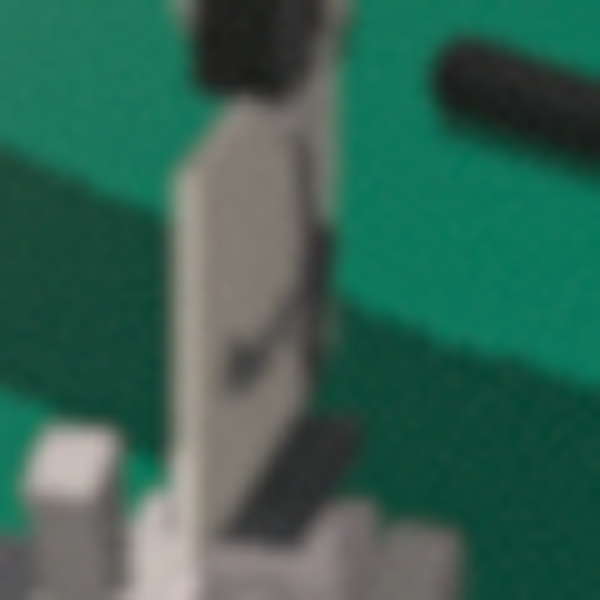

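The gauge stands on the ridge leaning left; the pointer hangs from about (300,140) to (318,370), close to the tab, but the view is too oblique to read it finely. I'll get the index angle more precisely from the face-on picture, numerically.

```bash
cat > idx.py <<'E'
from h import *
def analyse(I,pos,rv,px,dy=0.,dz=0.,verbose=0,rng=(.068,.086)):
    M=Ro.from_rotvec(rv).as_matrix();X,Y,Z=-M[:,0],M[:,1],-M[:,2];O=pos+M[:,2]*.193+X*.003
    c,f=cal("scene");o=-np.array(c['R']).T@c['t']
    v,u=np.mgrid[0:420,0:560];d=np.stack([(u-c['cx'])/f,(v-c['cy'])/f,np.ones_like(u)],-1)@np.array(c['R'])
    k=((O+X*px-o)@X)/(d@X);p=o+k[...,None]*d-O
    y,z=p@Y-dy,p@Z-dz; r=np.hypot(y,z-.11);a=np.arctan2(y,.11-z)
    g=I.max(2).astype(float); on=(abs(y)<.058)&(z>.016)&(z<.114)
    bg=np.median(g[on]); w=np.clip(bg-15-g,0,None)*on
    return y,z,r,a,w,bg
E
python3 - <<'E'
from idx import *
np.set_printoptions(precision=3,suppress=True,linewidth=200)
I=cv2.imread("pics/s5.png");pos=np.array([.60959,-.00074,.30283]);rv=np.array([-1.37578,-2.82354,-.0005])
y,z,r,a,w,bg=analyse(I,pos,rv,0.)
# dial extents: light, greyish pixels
L=((I.max(2)>110)&(I.max(2).astype(int)-I.min(2)<45)&(abs(y)<.08)&(z<.14)&(z>-.01)).astype(np.uint8)
n,l,st,ce=cv2.connectedComponentsWithStats(L);i=1+np.argmax(st[1:,4]);m=l==i
for z0 in(.03,.06,.09):
    q=m&(abs(z-z0)<.008);print("dial y",z0,np.percentile(y[q],[1,99]))
for y0 in(-.045,.045):
    q=m&(abs(y-y0)<.006);print("dial z",y0,np.percentile(z[q],[1,99]))
for px in(.004,.008):
  y,z,r,a,w,bg=analyse(I,pos,rv,px,-.0006,.0025)
  for lo,hi in((.04,.06),(.064,.072),(.072,.080),(.080,.088)):
    b=(r>lo)&(r<hi);h,e=np.histogram(a[b],np.arange(-.3,.65,.05),weights=w[b]);print(px,lo,(h).astype(int))
  b=(r>.066)&(r<.088)&(a>.24)&(a<.5);print("idx",(a*w)[b].sum()/w[b].sum())
E
```

```text
dial y 0.03 [-0.063  0.061]
dial y 0.06 [-0.064  0.06 ]
dial y 0.09 [-0.062  0.06 ]
dial z -0.045 [0.011 0.119]
dial z 0.045 [0.011 0.122]
0.004 0.04 [  0   0   0   0   0  32 163 349 343 418 367 364 193  94  11   0   0   0]
0.004 0.064 [ 14  27   9   3  11  14  73  58 189 158 195 134  79  75  29   2   7   3]
0.004 0.072 [  0   2   0   0   0   0   2   0  22 183  53  46 170 145  22   0   0   0]
0.004 0.08 [  0   0   0   0   0   0   0   0   0  15  32 144 253 210  52   0   0   0]
idx 0.32994263254360573
0.008 0.04 [  2   3   0   0  48  98 250 340 434 452 422 434 240  94  42   0   0   0]
0.008 0.064 [ 11  13   3   1   7  13   8  10 102 189 136  96 118  99  27   2   1   3]
0.008 0.072 [  0   0   0   0   0   0   0   0  15  82  50  99 206 171  37   0   0   0]
0.008 0.08 [  0   0   0   0   0   0   0   0   0   0   9 196 266 220  67   0   0   0]
idx 0.33618635672338154
```

Both estimates put the index at about 0.335–0.345, and the present lean is 0.338. For a direct check of pointer against tab, I'll lift, turn the dial to the camera at the same lean, let the pointer settle and compare.

>>> play_rows(
  increments=[
    [[0, -0.05, -0.1, 0, 0, 0, -1], [0, -0.12, -0.35, 0, 0, 0, -1], [0, -0.22, -0.65, 0, 0, 0, -1], [0, -0.33, -0.94, 0, 0, 0, -1]],
  ],
)

```text
time: 25.8
position: [0.5676, -0.1626, 0.3479]
tool_rot: [-0.43, 3.02, -0.52]
ft_force: [1.3, 0.3, -3.1]
grip_width: 0.343
grip_force: 45.0
```

>>> play_rows(
  increments=[
    [[0, 0, 0, 0, 0.03, 0.08, -1], [0, 0, 0, 0, 0.06, 0.17, -1], [0, 0, 0, 0, 0.09, 0.26, -1], [0, 0, 0, 0, 0.12, 0.35, -1], [0, 0, 0, 0, 0.15, 0.44, -1], [0, 0, 0, 0, 0.19, 0.53, -1], [0, 0, 0, 0, 0.22, 0.62, -1], [0, 0, 0, 0, 0.25, 0.71, -1]],
  ],
)

```text
time: 26.6
position: [0.5684, -0.1623, 0.3469]
tool_rot: [-1.292, -2.665, 0.46]
ft_force: [0.6, -1.3, -3.4]
grip_width: 0.339
grip_force: 45.0
```

>>> play_rows(
  increments=[
    [[0, 0, 0, 0, 0, 0, -1], [0, 0, 0, 0, 0, 0, -1], [0, 0, 0, 0, 0, 0, -1], [0, 0, 0, 0, 0, 0, -1], [0, 0, 0, 0, 0, 0, -1], [0, 0, 0, 0, 0, 0, -1], [0, 0, 0, 0, 0, 0, -1], [0, 0, 0, 0, 0, 0, -1]],
  ],
)

```text
time: 27.4
position: [0.5681, -0.1606, 0.3464]
tool_rot: [-1.281, -2.67, 0.457]
ft_force: [0.7, -0.7, -2.4]
grip_width: 0.343
grip_force: 45.0
```

>>> play_rows(
  increments=[
    [[0, 0, 0, 0, 0, 0, -1], [0, 0, 0, 0, 0, 0, -1], [0, 0, 0, 0, 0, 0, -1], [0, 0, 0, 0, 0, 0, -1], [0, 0, 0, 0, 0, 0, -1], [0, 0, 0, 0, 0, 0, -1], [0, 0, 0, 0, 0, 0, -1], [0, 0, 0, 0, 0, 0, -1]],
  ],
)

```text
time: 28.2
position: [0.5681, -0.1607, 0.3464]
tool_rot: [-1.282, -2.669, 0.457]
ft_force: [-0.7, 0.4, -2.7]
grip_width: 0.343
grip_force: 45.0
```

>>> play_rows(
  increments=[
    [[0, 0, 0, 0, 0, 0, -1], [0, 0, 0, 0, 0, 0, -1], [0, 0, 0, 0, 0, 0, -1], [0, 0, 0, 0, 0, 0, -1], [0, 0, 0, 0, 0, 0, -1], [0, 0, 0, 0, 0, 0, -1], [0, 0, 0, 0, 0, 0, -1], [0, 0, 0, 0, 0, 0, -1]],
  ],
)

```text
time: 29.0
position: [0.5681, -0.1606, 0.3464]
tool_rot: [-1.282, -2.669, 0.457]
ft_force: [0.5, 0.1, -3.2]
grip_width: 0.34
grip_force: 45.0
```

Run:
```python
from idx import *
np.set_printoptions(precision=4,suppress=True,linewidth=200)
I=np.mean([ctrl.get_image("scene")[:,:,::-1].astype(float) for _ in range(10)],0).astype(np.uint8);cv2.imwrite("pics/s8.png",I)
g=ctrl.get_state();pos,rv=g['position'],g['tool_rot'];np.save("p8.npy",np.r_[pos,rv]);M=Ro.from_rotvec(rv).as_matrix();print(pos,rv,"lean",np.arctan2(-M[2,1],-M[2,2]),"pitch",M[2,0])
y,z,r,a,w,bg=analyse(I,pos,rv,0.);print("bg",bg)
L=((I.max(2)>110)&(I.max(2).astype(int)-I.min(2)<45)&(abs(y)<.08)&(z<.14)&(z>-.01)).astype(np.uint8)
n,l,st,ce=cv2.connectedComponentsWithStats(L);m=l==1+np.argmax(st[1:,4])
for z0 in(.03,.06,.09): q=m&(abs(z-z0)<.008);print("dial y",z0,np.percentile(y[q],[1,99]))
for y0 in(-.045,.045): q=m&(abs(y-y0)<.006);print("dial z",y0,np.percentile(z[q],[1,99]))
for px in(.004,.008):
  y,z,r,a,w,bg=analyse(I,pos,rv,px)
  for lo in np.arange(.016,.096,.008):
    b=(r>lo)&(r<lo+.008)&(a>.1)&(a<.6);h,e=np.histogram(a[b],np.arange(.1,.61,.05),weights=w[b]);print(px,lo,h.astype(int),(a*w)[b].sum()/w[b].sum())
```

```text
[ 0.5681 -0.1606  0.3464] [-1.2819 -2.6692  0.4569] lean 0.33875360504152296 pitch -0.0006284575586532337
bg 166.0
dial y 0.03 [-0.0645  0.0653]
dial y 0.06 [-0.0787  0.0625]
dial y 0.09 [-0.0784  0.0605]
dial z -0.045 [0.0112 0.1388]
dial z 0.045 [0.0105 0.122 ]
0.004 0.016 [  0   0  85   0 122   0  32  27   0   0] 0.31562712322540026
0.004 0.024 [  0   0  74  59 121  99  41  24   3   0] 0.3271322085431331
0.004 0.032 [  0   0  37 105   0 115  43   0   0   0] 0.3262075303749094
0.004 0.04 [  3  35  90 193 233 144 149  28   0   6] 0.3349358367732579
0.004 0.048 [ 83 191 265 272 182 185 183 295  85  24] 0.3277360819991469
0.004 0.056 [ 61 108 156 170 360 357 263 129 112  23] 0.34644396178652903
0.004 0.064 [ 19  31  47  73 287 127 116  57   5   6] 0.33856103849811126
0.004 0.07200000000000001 [  0   0   0 130 223 279  11   0   0   0] 0.33983509597878403
0.004 0.08 [  0   0   0 153 276 314 117   0   0   0] 0.34768579162238733
0.004 0.08800000000000001 [ 22  16  22 193 325 229  33   0   0   0] 0.3240087462275251
0.008 0.016 [  0  67   0   0 121   0  71   0   2   0] 0.3108674729796324
0.008 0.024 [  0  42  12 171   0 152  18  22   0   0] 0.32539289823825684
0.008 0.032 [  4   0  52 160  64  58  57   6   0   0] 0.3097534180013175
0.008 0.04 [ 20  84 138 167 256 235 165  96  51  10] 0.33776766533798114
0.008 0.048 [ 85 194 268 271 179 183 271 240 116  52] 0.32918821342260335
0.008 0.056 [ 32  69 105 127 422 327 136  87  85  32] 0.34717614465801183
0.008 0.064 [  0   5   8 117 146 114  78   9   0   0] 0.3419124594015507
0.008 0.07200000000000001 [  0   0   0 154 238 350  35   0   0   0] 0.33875316241224074
0.008 0.08 [  0   0   0 145 365 288  99   0   0   0] 0.34701535214884344
0.008 0.08800000000000001 [105 128  55 216 263 134  19   0   0   0] 0.27323508334109303
```

Pointer (bob 0.335) and tab (0.340–0.347) coincide within about 0.01 rad. I'll go back onto the ridge with a hair more lean.

>>> play_rows(
  increments=[
    [[0, 0, 0, 0, -0.03, -0.08, -1], [0, 0, 0, 0, -0.06, -0.17, -1], [0, 0, 0, 0, -0.09, -0.26, -1], [0, 0, 0, 0, -0.12, -0.35, -1], [0, 0, 0, 0, -0.15, -0.44, -1], [0, 0, 0, 0, -0.19, -0.53, -1], [0, 0, 0, 0, -0.22, -0.62, -1], [0, 0, 0, 0, -0.25, -0.71, -1]],
  ],
)

```text
time: 30.3
position: [0.5676, -0.1603, 0.3462]
tool_rot: [-0.442, 3.018, -0.516]
ft_force: [0.8, 0.1, -2.0]
grip_width: 0.344
grip_force: 45.0
```

>>> play_rows(
  increments=[
    [[0, 0.01, 0, 0.003, 0, 0, -1], [0, 0.01, 0, 0.003, 0, 0, -1], [0, 0.01, 0, 0.003, 0, 0, -1], [0, 0.01, 0, 0.003, 0, 0, -1], [0, 0.01, 0, 0.003, 0, 0, -1]],
  ],
)

```text
time: 30.8
position: [0.568, -0.1596, 0.3458]
tool_rot: [-0.431, 3.018, -0.525]
ft_force: [0.4, 0.0, -3.7]
grip_width: 0.343
grip_force: 45.0
```

>>> play_rows(
  increments=[
    [[0, 0.1, 0.3, 0, 0, 0, -1], [0, 0.2, 0.6, 0, 0, 0, -1], [0, 0.29, 0.8, 0, 0, 0, -1], [0, 0.32, 0.9, 0, 0, 0, -1], [0, 0.32, 0.9, 0, 0, 0, -1], [0, 0.32, 0.9, 0, 0, 0, -1]],
  ],
)

```text
time: 31.4
position: [0.5686, -0.1602, 0.2516]
tool_rot: [-0.431, 3.016, -0.525]
ft_force: [1.2, 0.7, -2.9]
grip_width: 0.34
grip_force: 45.0
```

>>> play_rows(
  increments=[
    [[0, 0.005, 0.02, 0, 0, 0, -1], [0, 0.01, 0.035, 0, 0, 0, -1], [0, 0.01, 0.035, 0, 0, 0, -1], [0, 0.01, 0.035, 0, 0, 0, -1]],
  ],
)

```text
time: 31.8
position: [0.5681, -0.1602, 0.2472]
tool_rot: [-0.432, 3.017, -0.524]
ft_force: [0.9, -1.0, -4.0]
grip_width: 0.345
grip_force: 45.0
```

>>> play_rows(
  increments=[
    [[0, 0, 0.01, 0, 0, 0, -1], [0, 0, 0.01, 0, 0, 0, -1], [0, 0, 0.01, 0, 0, 0, -1], [0, 0, 0.01, 0, 0, 0, -1]],
  ],
)

```text
time: 32.2
position: [0.5684, -0.1603, 0.2468]
tool_rot: [-0.432, 3.016, -0.524]
ft_force: [-1.7, 2.1, 5.3]
grip_width: 0.342
grip_force: 45.0
```

>>> play_rows(
  increments=[
    [[0, 0, 0.01, 0, 0, 0, -1], [0, 0, 0.01, 0, 0, 0, -1], [0, 0, 0.01, 0, 0, 0, -1], [0, 0, 0.01, 0, 0, 0, -1]],
  ],
)

```text
time: 32.6
position: [0.5686, -0.1603, 0.2467]
tool_rot: [-0.432, 3.016, -0.524]
ft_force: [-4.4, 4.7, 9.5]
grip_width: 0.345
grip_force: 45.0
```

>>> play_rows(
  increments=[
    [[0, 0, -0.01, 0, 0, 0, -1], [0, 0, -0.01, 0, 0, 0, -1], [0, 0, -0.01, 0, 0, 0, -1], [0, 0, -0.01, 0, 0, 0, -1], [0, 0, -0.01, 0, 0, 0, -1], [0, 0, -0.01, 0, 0, 0, -1], [0, 0, -0.01, 0, 0, 0, -1], [0, 0, -0.01, 0, 0, 0, -1]],
  ],
)

```text
time: 33.4
position: [0.5684, -0.1603, 0.2467]
tool_rot: [-0.432, 3.016, -0.524]
ft_force: [-2.3, 3.9, 6.1]
grip_width: 0.34
grip_force: 45.0
```

>>> play_rows(
  increments=[
    [[0, 0, 0, 0, 0, 0, -1], [0, 0, 0, 0, 0, 0, -1], [0, 0, 0, 0, 0, 0, -1], [0, 0, 0, 0, 0, 0, -1], [0, 0, 0, 0, 0, 0, -1], [0, 0, 0, 0, 0, 0, -1], [0, 0, 0, 0, 0, 0, -1], [0, 0, 0, 0, 0, 0, -1]],
  ],
)

```text
time: 34.2
position: [0.5684, -0.1603, 0.2467]
tool_rot: [-0.432, 3.016, -0.524]
ft_force: [-2.2, 2.9, 7.6]
grip_width: 0.337
grip_force: 45.0
```

>>> play_rows(
  increments=[
    [[0, 0, 0, 0, 0, 0, -1], [0, 0, 0, 0, 0, 0, -1], [0, 0, 0, 0, 0, 0, -1], [0, 0, 0, 0, 0, 0, -1], [0, 0, 0, 0, 0, 0, -1], [0, 0, 0, 0, 0, 0, -1], [0, 0, 0, 0, 0, 0, -1], [0, 0, 0, 0, 0, 0, -1]],
  ],
)

```text
time: 35.0
position: [0.5684, -0.1603, 0.2467]
tool_rot: [-0.432, 3.016, -0.524]
ft_force: [-3.0, 4.1, 6.2]
grip_width: 0.34
grip_force: 45.0
```

Run:
```python
from h import *
np.set_printoptions(precision=4,suppress=True)
g=ctrl.get_state();M=Ro.from_rotvec(g['tool_rot']).as_matrix();print(g['time'],g['position'],g['ft_force'],g['torque'],"lean",np.arctan2(-M[2,1],-M[2,2]),"pitch",M[2,0])
s=ctrl.get_image("scene")[:,:,::-1];o=cv2.imread("pics/s7.png")
d=cv2.absdiff(s,o).max(2);d=cv2.blur(d,(3,3));n,l,st,ce=cv2.connectedComponentsWithStats((d>25).astype(np.uint8));print(st[1:])
t=ctrl.get_image("top")[:,:,::-1];o=cv2.imread("pics/t3.png");d=cv2.blur(cv2.absdiff(t,o).max(2),(3,3));n,l,st,ce=cv2.connectedComponentsWithStats((d>40).astype(np.uint8));print([x for x in st[1:] if x[4]>8])
```

```text
35.0 [ 0.5684 -0.1603  0.2467] [-2.9569  4.1221  6.202 ] [ 0.7126  0.8291 -0.2348] lean 0.34417355336471395 pitch -0.0011169299460964538
[[234 243   3   9  16]]
[array([ 285,  179,  111,   61, 2870], dtype=int32), array([195, 197,   6,   3,  10], dtype=int32), array([179, 196,  59,  18, 555], dtype=int32), array([ 248,  204,   37,  150, 1883], dtype=int32), array([290, 234,   5,   9,  22], dtype=int32), array([343, 252,   4,   6,  18], dtype=int32), array([337, 264,   5,  15,  45], dtype=int32), array([ 336,  302,   16,  118, 1040], dtype=int32), array([268, 369,   6,  29, 110], dtype=int32), array([268, 400,   4,   8,  23], dtype=int32)]
```

The contact is steady, the lean is 0.344 with level pitch, the stud hasn't moved, and the pointer has had time to settle. Handing in.

```bash
python3 -c "
from bench import ctrl
print(ctrl.close_job())"
```

```text
the job is handed in; nothing more can be done
None
```

I handed the job in at 35 s: the stud is clamped with the far jaw pressed back an estimated 3.5–4.5 mm of its 6 mm, and the gauge is held on the ridge leaning 0.344 rad left, with the pointer within about 0.01 rad of the index in a face-on check made just before the final set-down, though no verdict came back.

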